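# Find the perished turntable pad with the pin gauge

### The job

One of the turntable's three rubber pads has gone soft: take the firmness gauge and, holding it upright, press its sprung pin gently (about 7 N, never over 14 N) into the pads until you have felt the soft one sink, keeping that press for half a second. Then put the gauge back in its stand, and afterwards gently stand the aluminium tin centred on the soft pad to mark it for replacing. Do not press the pads with the gripper's fingers, and leave everything else where it is.

Things in the scene. Friction and masses are not known exactly. Their poses are not given: they have to be found in the camera images.
- turntable: Round wooden turntable lying on the console, fixed (does not turn), 280 mm across, wooden top 32 mm above the console; origin at the centre of its underside, z up. The three pads sit in it 100 mm from its axis, 120 degrees apart; a pot stands at its centre.
- pad_a_top (a point): Centre of the top face of one of the three round black rubber pads (44 mm across, flat top 10 mm above the turntable's wood, 42 mm above the console). All look alike. Two are firm (they give about 1 mm under a 7 N push), one has gone soft (it sinks about 1 mm per newton, 9 mm at most); which one is not known and changes from start to start.
- pad_b_top (a point): The same for the second pad.
- pad_c_top (a point): The same for the third pad.
- pad_a (a joint): How far pad a is pushed down, m: 0 free, 0.009 at most; it springs back.
- pad_b (a joint): The same for pad b.
- pad_c (a joint): The same for pad c.
- gauge: Hand-held firmness gauge, 135 g, upright in its stand at the start. Origin at the centre of the barrel's lower end, z up along its axis. Steel barrel 18 mm across from z = 0 to 40 mm; flange 40 mm across from 40 to 46 mm; round grey handle 26 mm across from 46 to 106 mm, to be gripped from above. A steel pin 8 mm across sticks 12 mm out below the barrel; a thin rod shows at the top of the handle, 2 mm when the pin is out, and rises as the pin goes in.
- gauge_tip (a point): The flat lower end of the gauge's pin, 12 mm below the gauge's origin when the pin is out.
- gauge_pin (a joint): How far the pin is pushed back into the gauge, m: 0 fully out; spring 2 N per mm, bottoms out at 0.006 (12 N), beyond which the push is rigid.
- stand: Fixed dark wooden stand of the gauge, 64 x 64 mm, 60 mm high, with a square through hole of 30 mm from top to bottom; origin at the centre of its underside. The gauge hangs in it, its flange on the stand's top: the gauge's origin is then 20 mm above the console.
- tin: Closed round matte aluminium tin, 48 mm across (its lid 50 mm, from 56 mm up), 75 mm high, about 0.3 to 0.4 kg, standing on the console; origin at the centre of its underside.
- pot: White ceramic pot, 76 mm across and 45 mm high, standing loose at the turntable's centre; origin under its centre. A bystander.
- lid: Blue silicone lid with a knob lying on the pot, 84 mm across, its knob's top 92 mm above the console; origin under its centre. A bystander.
- spray: Green plastic spray bottle with white trigger head, 68 mm across, 193 mm high; origin under its centre. A bystander.
- remote: Black remote control, 160 x 44 x 18 mm, long side along its x; origin under its centre. A bystander.
- candle: Candle in an amber glass jar with wooden lid, 70 mm across, 80 mm high; origin under its centre. A bystander.
- coasters: Square cork coaster block, 95 x 95 x 22 mm; origin under its centre. A bystander.
- case: Grey spectacle case, 160 x 60 x 40 mm, long side along its x; origin under its centre. A bystander.
There are look-alikes about, which are no part of the job. Leave any red look-alike of the tin alone.

How it is judged:
By the outcome, as a careful person would: the job done as asked, in the order asked, and still so for the second after the job is handed in, with the robot touching nothing.
It also fails if it takes over 70 s, if anything falls off the work surface, if the arm or the gripper's body presses on something with over 40 N, if the wrist force passes 120 N, or if a joint passes its speed limit or range.

### The arm

A 7-joint arm with a two-finger parallel gripper is mounted at the origin on the work surface. World frame = base frame: x ahead of the robot, y to its left, z up, the work surface at z = 0. Lengths are in m, angles in rad, forces in N, time in s.
With the tool pointing down it reaches from about 0.4 to 0.875 m from the base axis. Payload 6.5 kg.
Tool frame: the origin (TCP) lies at the very end of the fingers, on their centre line; the grasp point (between the pads) lies behind it (grasp_offset is the z of the grasp point in the tool frame, in m); z points along the fingers, y is the line along which they close (so a half turn about z gives the same grasp; the last joint's range is limited). The gripper opens to 85 mm and grips with 20 to 120 N. Pads are 22 mm wide; open, the fingers measure 114 mm over their backs; the gripper's body (76 mm by 85 mm) begins 54 mm behind the grasp point. The pads swing forward as they close: fully open they stand 13 mm farther back than shut.
Start: joints at [1.043, 0.536, -0.004, 1.538, 0.003, 1.067, -0.071], TCP at [0.29, -0.582, 0.231] pointing down, gripper open.
Joint ranges: [-2.7, 2.7], [-0.37, 2.16], [-1.27, 1.26], [0.24, 2.4], [-1.31, 4.45], [0.19, 1.91], [-2.76, 2.76]. Speed limits (rad/s): [2.39, 2.39, 3.14, 3.14, 3.14, 3.14, 3.14].

### API

Orientations are given as a unit quaternion [x, y, z, w].
In Python, from station import * gives the robot as it stands.
- The arm moves only by the tool move_arm, never from a script. Its argument "plan" is a list of rows, each a list of 7 numbers: the shift along the tool's x, y, z each as a share of 500 mm, from -1 to 1, then the turn, a rotation vector about the tool's x, y, z each as a share of pi rad, from -1 to 1, then the closure, from -1 (fully open) to 1 (shut), so that 0 is half open. In form: [[tx, ty, tz, rx, ry, rz, hand], ...]. A call has 1 to 12 rows; each row is the pose to reach, as a shift and turn from the pose commanded when the call began, along the tool's axes at that moment, turning the shorter way round; what a row does not reach only later rows make up. A row lasts 1/10 s, in which the tool goes at most 50 mm and 8.59 degrees, less where a joint would pass 70% of its speed; a pose out of reach is approached as far as the arm can. A call with a number of a shift or a turn outside -1 to 1 is refused whole. A call with a gripper value outside its range is refused whole. The fingers move at their own pace and stop on an object; "force" is the grip in N (left out, the last holds). Time passes only in rows, so rows that repeat a pose let the fingers close. It gives the time, the measured TCP pose, the force, the opening and the grip force at its end, in the units of the state.
- get_obs(): the state, without advancing time (a new reading comes with each control period).
- capture(name): name is "side" or "top"; returns a dict with "img" (480x640x3 uint8, red, green, blue), "mtx" (3x3 intrinsics, pixels), "R" (3x3) and "t" (3): a world point X has camera coordinates R X + t. Camera axes: x right, y down, z forward; pixel columns grow to the right and rows downward; lengths in m; the calibration is good to about 2 mm. A picture is of the moment at which its call begins. There is no depth.
- finish_job(): hands the job in; it is judged then, once.
The state is a dict: "time": time; "joint_pos": joint angles; "qvel": joint speeds; "tau": joint torques, N m; "eef_pos": TCP position; "orientation": TCP orientation; "wrist_force": force on the tool from outside, world axes, zero at the start; "torque": the same for the moment, N m; "width": opening from 0.0 (shut) to 1.0 (fully open); "gripper_force": force on a finger pad.
Only numpy, scipy, OpenCV 4.12 (cv2) and the standard library are available. Lean on these libraries where they do the work, as an engineer would, in place of code of your own. Each camera call takes 0.05 s, during which the arm holds its last target. There are 200 camera calls.

## Working session

There is one attempt and no reset: what is moved stays moved. The work goes in short steps, Python scripts to look and compute and a tool call to move; the robot and the scene stay as the last step left them, time stands still between calls to the robot, and variables do not carry over. Pictures are saved under pics/ and viewed, at most 10 in all, crops included, and the job is handed in when it is done.

Besides the shell and the picture viewer there is one more tool, called after ">>>" by a JSON object that holds its "op" and its "data", one argument or row to a line. move_arm: Moves the arm, as the interface text tells. Its arguments: {"type":"object","properties":{"plan":{"type":"array","items":{"type":"array","items":{"type":"number","minimum":-1,"maximum":1}}},"force":{"type":"number"}},"required":["plan"]}

```bash
mkdir -p pics
python3 - <<'E'
from station import *
import cv2,numpy as np
for n in("top","side"):
    c=capture(n);cv2.imwrite(f"pics/{n}0.png",c["img"][:,:,::-1]);np.savez(f"{n}.npz",**{k:c[k] for k in("mtx","R","t")})
    print(n,c["mtx"].tolist(),c["R"].round(3).tolist(),c["t"])
o=get_obs();print(o)
E
```

```text
top [[494.0566868702596, 0.0, 308.4153005668954], [0.0, 494.0566868702596, 237.86933251569752], [0.0, 0.0, 1.0]] [[0.028, -1.0, -0.004], [-0.993, -0.027, -0.112], [0.112, 0.007, -0.994]] [-9.38945599e-04  5.54628284e-01  1.26899726e+00]
side [[534.7469519585718, 0.0, 322.2194308124778], [0.0, 534.7469519585718, 230.89080198883124], [0.0, 0.0, 1.0]] [[-0.943, -0.334, 0.001], [-0.177, 0.495, -0.851], [0.283, -0.802, -0.525]] [0.51650419 0.14738579 1.17466091]
{'time': 0.1, 'joint_pos': array([ 1.04279566,  0.53710081, -0.00442453,  1.53873201,  0.00259523,
        1.0673089 , -0.0711913 ]), 'qvel': array([-0.00080933, -0.00115777, -0.0001266 , -0.00242593,  0.00079755,
       -0.00085285,  0.00056783]), 'tau': array([ 2.65857030e-03, -5.84565461e+01,  1.05207045e+00, -2.59772283e+01,
        1.26376897e-02,  4.60612689e-03, -7.66647418e-06]), 'eef_pos': array([ 0.28935101, -0.5814294 ,  0.23051059]), 'orientation': array([ 9.73452914e-01,  2.28886061e-01, -2.33164274e-04, -7.35612682e-04]), 'wrist_force': array([-0.0137236 ,  0.32660269, -0.23030907]), 'torque': array([ 0.0208527 , -0.0345434 ,  0.01531299]), 'gripper_force': 0.0, 'width': 0.9996149840323085}
```

View pics/top0.png

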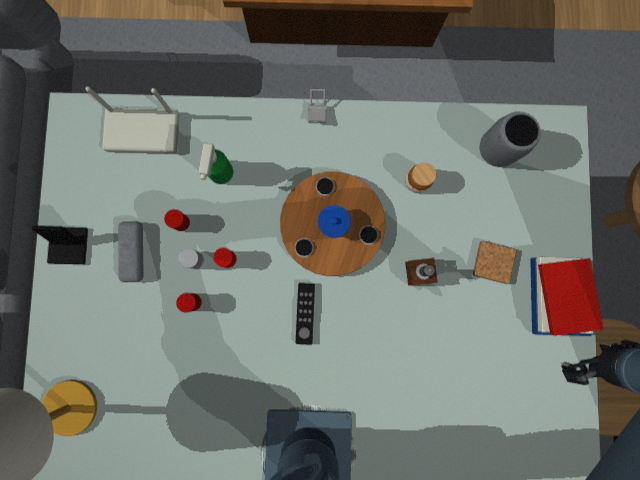

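View pics/side0.png

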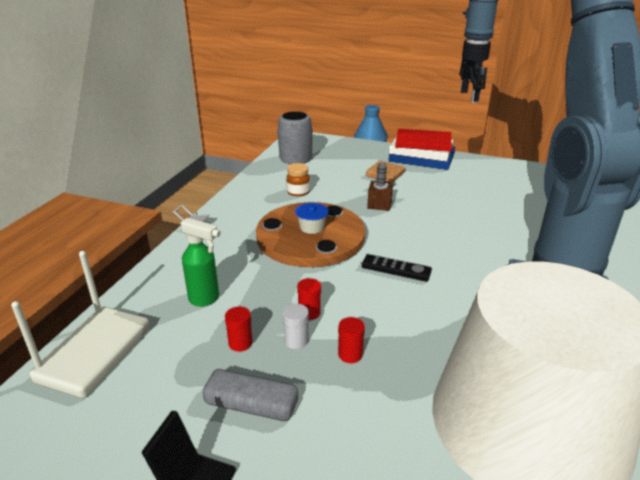

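The top view shows the turntable at (334,223), with pads at (325,186), (369,235) and (304,247). The gauge in its stand is at (425,270).

Tin candidates in the top view are the silver one at (189,258) and red ones at (177,219), (225,258) and (188,302). I choose the silver one, because it is the aluminium tin. The only gauge candidate is the grey handle in the dark stand at (425,270); the white item at (317,112) is something else.

```bash
cat > h.py <<'E'
import numpy as np,cv2
from scipy.spatial.transform import Rotation as Ro
def cam(n): return np.load(f"{n}.npz")
def p2w(n,u,v,z):
    c=cam(n);d=c["R"].T@np.linalg.inv(c["mtx"])@[u,v,1];o=-c["R"].T@c["t"]
    return o+d*(z-o[2])/d[2]
def w2p(n,X):
    c=cam(n);p=c["mtx"]@(c["R"]@np.array(X)+c["t"]);return p[:2]/p[2]
E
python3 - <<'E'
from h import *
im=cv2.imread("pics/top0.png")
s=cv2.imread("pics/side0.png")
f=lambda i,u,v,w,h,k:cv2.resize(i[v-h:v+h,u-w:u+w],None,fx=k,fy=k,interpolation=cv2.INTER_CUBIC)
m=np.vstack([np.hstack([f(im,425,268,25,25,8),f(im,195,260,25,25,8)]),np.hstack([f(s,380,187,25,25,8),f(s,297,326,25,25,8)])])
cv2.imwrite("pics/m1.png",cv2.resize(m,(600,600)))
# pads: dark blobs inside turntable
g=im.max(2);mask=((g<50)*255).astype(np.uint8)
n,l,st,ce=cv2.connectedComponentsWithStats(mask)
for i in range(1,n):
    if st[i,4]>60 and 280<ce[i,0]<390 and 170<ce[i,1]<275: print("pad",ce[i],st[i],p2w("top",*ce[i],.042)[:2])
hsv=cv2.cvtColor(im,cv2.COLOR_BGR2HSV)
b=((hsv[:,:,0]>100)&(hsv[:,:,0]<130)&(hsv[:,:,1]>180)).astype(np.uint8);b[:180]=0;b[260:]=0;b[:,:300]=0;b[:,370:]=0
y,x=np.nonzero(b);print("lid",x.mean(),y.mean(),p2w("top",x.mean(),y.mean(),.06)[:2])
E
```

```text
pad [324.73869347 185.63819095] [317 178  16  16 199] [ 0.69318996 -0.0248507 ]
pad [368.4009434  234.33490566] [360 227  17  16 212] [ 0.56681767 -0.14192546]
pad [303.61  247.065] [296 240  16  16 200] [0.5287903  0.02620114]
lid 333.617048346056 221.0674300254453 [ 0.59663846 -0.04960896]
```

View pics/m1.png

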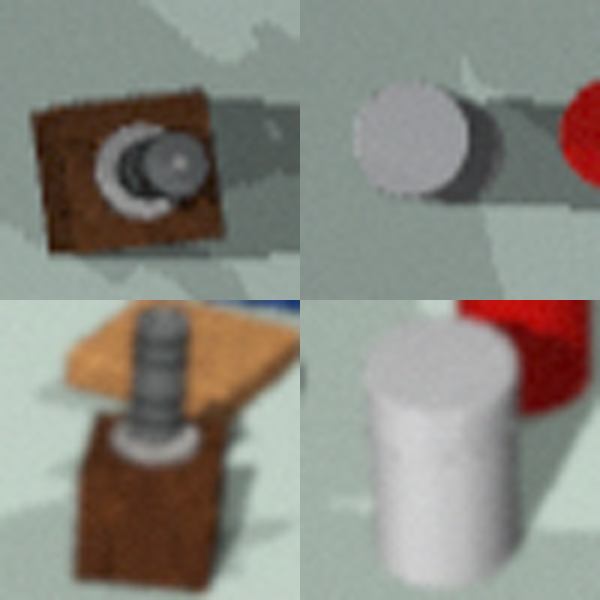

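```bash
cat >> h.py <<'E'
def go(xyz,yaw=None):
    """row numbers taking TCP from current pose to xyz, tool x at heading yaw(deg), pointing down"""
    from station import get_obs
    o=get_obs();R=Ro.from_quat(o["orientation"]);x=R.as_matrix()[:,0]
    d=R.inv().apply(np.array(xyz)-o["eef_pos"])
    r=np.zeros(3)
    if yaw is not None:
        a=np.radians(yaw);T=Ro.from_matrix(np.array([[np.cos(a),np.sin(a),0],[np.sin(a),-np.cos(a),0],[0,0,-1]]))
        r=(R.inv()*T).as_rotvec()
    print("t",o["time"],"pos",o["eef_pos"].round(4),"heading",np.degrees(np.arctan2(x[1],x[0])).round(2),"F",o["wrist_force"].round(2),"w",round(o["width"],3),"gf",round(o["gripper_force"],1))
    print("shift",(d/.5).round(4),"turn",(r/np.pi).round(4), "rows>=",np.ceil(np.linalg.norm(d)/.05),np.ceil(np.degrees(np.linalg.norm(r))/8.59))
E
python3 - <<'E'
from h import *
import station
print([ (k,getattr(station,k)) for k in dir(station) if 'offset' in k.lower()], [k for k in dir(station) if k[0]!='_'])
P=np.array([p2w("top",*c,.042) for c in[(324.74,185.64),(368.4,234.33),(303.6,247.06)]])
c=P.mean(0);print("centre",c,[ (round(np.linalg.norm(p-c),4),np.degrees(np.arctan2(*(p-c)[1::-1])).round(1)) for p in P])
print("gauge top",p2w("top",429.5,270.2,.126),"flange",p2w("top",423.3,271.3,.066),"side",p2w("side",382,165.7,.126))
print("tin",p2w("top",188.5,258,.075),"side",p2w("side",295.5,311.3,.075))
for q in[(177,219),(225,258),(188,302)]:print("red",p2w("top",*q,.075))
g=p2w("top",429.5,270.2,.126)
go([g[0],g[1],.23],0)
E
```

```text
[('grasp_offset', -0.0187)] ['MotionError', 'capture', 'finish_job', 'get_obs', 'grasp_offset']
centre [ 0.59627278 -0.04684984  0.042     ] [(np.float64(0.0994), np.float64(12.8)), (np.float64(0.0995), np.float64(-107.2)), (np.float64(0.0995), np.float64(132.7))]
gauge top [ 0.4731347  -0.28117923  0.126     ] flange [ 0.47314517 -0.2798042   0.066     ] side [ 0.47156567 -0.2728855   0.126     ]
tin [0.48983882 0.31639132 0.075     ] side [0.49013949 0.31621007 0.075     ]
red [0.58879138 0.35132923 0.075     ]
red [0.49239915 0.22388645 0.075     ]
red [0.37936672 0.31153683 0.075     ]
t 0.1 pos [ 0.2894 -0.5814  0.2305] heading 26.46 F [-0.01  0.33 -0.23] w 1.0 gf 0.0
shift [ 0.5966 -0.3738  0.0015] turn [-5.00e-04  1.00e-04  1.47e-01] rows>= 8.0 4.0
```

>>> {"op": "move_arm", "data": {
  "plan": [
    [0.5966, -0.3738, 0.0, 0, 0, 0.147, -1],
    [0.5966, -0.3738, 0.0, 0, 0, 0.147, -1],
    [0.5966, -0.3738, 0.0, 0, 0, 0.147, -1],
    [0.5966, -0.3738, 0.0, 0, 0, 0.147, -1],
    [0.5966, -0.3738, 0.0, 0, 0, 0.147, -1],
    [0.5966, -0.3738, 0.0, 0, 0, 0.147, -1],
    [0.5966, -0.3738, 0.0, 0, 0, 0.147, -1],
    [0.5966, -0.3738, 0.0, 0, 0, 0.147, -1],
    [0.5966, -0.3738, 0.0, 0, 0, 0.147, -1],
    [0.5966, -0.3738, 0.0, 0, 0, 0.147, -0.4],
    [0.5966, -0.3738, 0.0, 0, 0, 0.147, -0.4]
  ]
}}

```text
time: 1.2
eef_pos: [0.4723, -0.2834, 0.2311]
orientation: [1.0, -0.001, -0.0, 0.0]
wrist_force: [0.6, 0.0, -0.1]
width: 0.704
gripper_force: 0.0
```

Run:
```python
from h import *
from station import *
go([.473,-.279,.078],0)
ims=[]
for n in("top","side"):
    i=capture(n)["img"][:,:,::-1];u,v=w2p(n,[.473,-.279,.14]).astype(int);print(n,u,v)
    ims.append(cv2.resize(i[v-40:v+40,u-40:u+40],(400,400),interpolation=cv2.INTER_CUBIC))
cv2.imwrite("pics/g1.png",np.hstack(ims))
```

```text
t 1.2 pos [ 0.4723 -0.2834  0.2311] heading -0.17 F [ 0.63  0.05 -0.09] w 0.704 gf 0.0
shift [ 0.0016 -0.0089  0.3063] turn [ 0.0002  0.0002 -0.0009] rows>= 4.0 1.0
top 429 269
side 382 160
```

View pics/g1.png

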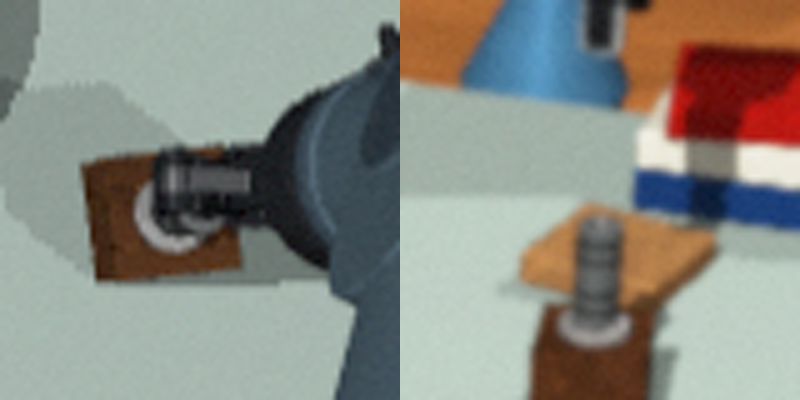

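The left half of the picture shows the fingers above the gauge, whose flange is at crop (180,215). The right half shows the handle top at crop (600,222), upright in its stand. The estimate agrees, so I descend and grip.

>>> {"op": "move_arm", "data": {
  "plan": [
    [0.0016, -0.006, 0.1, 0, 0, -0.001, -0.4],
    [0.0016, -0.006, 0.2, 0, 0, -0.001, -0.4],
    [0.0016, -0.006, 0.26, 0, 0, -0.001, -0.4],
    [0.0016, -0.006, 0.3, 0, 0, -0.001, -0.4],
    [0.0016, -0.006, 0.304, 0, 0, -0.001, -0.4],
    [0.0016, -0.006, 0.304, 0, 0, -0.001, -0.4],
    [0.0016, -0.006, 0.304, 0, 0, -0.001, 1],
    [0.0016, -0.006, 0.304, 0, 0, -0.001, 1],
    [0.0016, -0.006, 0.304, 0, 0, -0.001, 1],
    [0.0016, -0.006, 0.304, 0, 0, -0.001, 1],
    [0.0016, -0.006, 0.304, 0, 0, -0.001, 1],
    [0.0016, -0.006, 0.304, 0, 0, -0.001, 1]
  ],
  "force": 40
}}

```text
time: 2.5
eef_pos: [0.4751, -0.2794, 0.0807]
orientation: [1.0, 0.001, 0.001, 0.001]
wrist_force: [-1.4, -0.5, 6.4]
width: 0.292
gripper_force: 38.9
```

Run:
```python
from h import *
go([.473,-.279,.078],0)
```

```text
t 2.5 pos [ 0.4751 -0.2794  0.0807] heading 0.16 F [-1.37 -0.48  6.39] w 0.292 gf 38.9
shift [-0.0042 -0.0009  0.0054] turn [ 0.0004 -0.0007  0.0009] rows>= 1.0 1.0
```

>>> {"op": "move_arm", "data": {
  "plan": [
    [0, 0, -0.05, 0, 0, 0, 1],
    [0, 0, -0.12, 0, 0, 0, 1],
    [0, 0, -0.2, 0, 0, 0, 1],
    [0.06, -0.09, -0.22, 0, 0, 0, 1],
    [0.12, -0.18, -0.2, 0, 0, 0, 1],
    [0.1834, -0.2748, -0.18, 0, 0, 0, 1],
    [0.1834, -0.2748, -0.15, 0, 0, 0, 1],
    [0.1834, -0.2748, -0.12, 0, 0, 0, 1],
    [0.1834, -0.2748, -0.1, 0, 0, 0, 1],
    [0.1834, -0.2748, -0.1, 0, 0, 0, 1],
    [0.1834, -0.2748, -0.1, 0, 0, 0, 1]
  ]
}}

```text
time: 3.6
eef_pos: [0.5648, -0.1428, 0.1295]
orientation: [1.0, 0.0, -0.0, 0.0]
wrist_force: [0.4, 0.3, -0.8]
width: 0.294
gripper_force: 39.8
```

Run:
```python
from h import *
from station import *
go([.5668,-.142,.1147],0)
ims=[]
for n in("top","side"):
    i=capture(n)["img"][:,:,::-1];u,v=w2p(n,[.567,-.142,.07]).astype(int);print(n,u,v)
    ims.append(cv2.resize(i[v-40:v+40,u-40:u+40],(400,400),interpolation=cv2.INTER_CUBIC))
cv2.imwrite("pics/p1.png",np.hstack(ims))
```

```text
t 3.6 pos [ 0.5648 -0.1428  0.1295] heading 0.03 F [ 0.37  0.28 -0.84] w 0.294 gf 39.8
shift [ 0.004  -0.0016  0.0296] turn [0.0002 0.0001 0.0002] rows>= 1.0 1.0
top 369 232
side 333 199
```

View pics/p1.png

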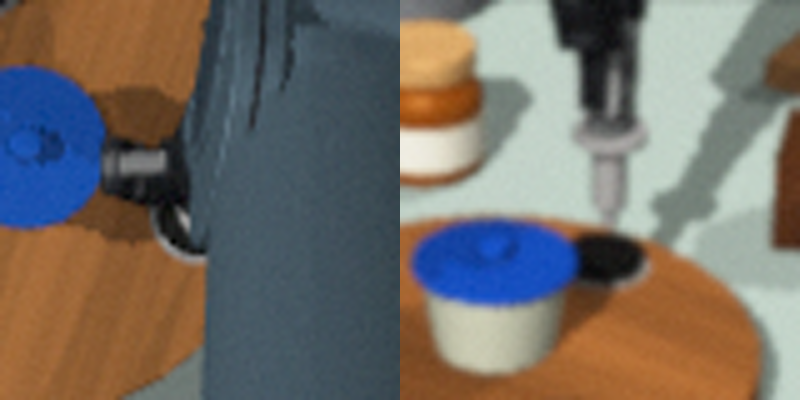

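The side view shows the pin tip at crop (610,225), right above the pad at crop (612,258), and the gauge is upright. I now press pad B in small steps.

>>> {"op": "move_arm", "data": {
  "plan": [
    [0.003, -0.001, 0.012, 0, 0, 0, 1],
    [0.003, -0.001, 0.022, 0, 0, 0, 1],
    [0.003, -0.001, 0.028, 0, 0, 0, 1],
    [0.003, -0.001, 0.032, 0, 0, 0, 1],
    [0.003, -0.001, 0.034, 0, 0, 0, 1],
    [0.003, -0.001, 0.034, 0, 0, 0, 1],
    [0.003, -0.001, 0.034, 0, 0, 0, 1],
    [0.003, -0.001, 0.034, 0, 0, 0, 1]
  ]
}}

```text
time: 4.5
eef_pos: [0.5669, -0.1404, 0.1125]
orientation: [1.0, 0.002, -0.0, 0.0]
wrist_force: [-1.5, 1.2, 1.3]
width: 0.294
gripper_force: 39.8
```

Run:
```python
from h import *
go([.5668,-.142,.1147],0)
print(w2p("side",[.565,-.143,.0568]))
```

```text
t 4.5 pos [ 0.5669 -0.1404  0.1125] heading 0.18 F [-1.52  1.22  1.26] w 0.294 gf 39.8
shift [-0.0002  0.0031 -0.0045] turn [0.    0.    0.001] rows>= 1.0 1.0
[334.19305972 203.96825653]
```

>>> {"op": "move_arm", "data": {
  "plan": [
    [0, 0, 0.003, 0, 0, 0, 1],
    [0, 0, 0.005, 0, 0, 0, 1],
    [0, 0, 0.005, 0, 0, 0, 1],
    [0, 0, 0.005, 0, 0, 0, 1],
    [0, 0, 0.005, 0, 0, 0, 1]
  ]
}}

```text
time: 5.0
eef_pos: [0.5671, -0.1404, 0.1102]
orientation: [1.0, 0.002, 0.0, -0.0]
wrist_force: [-2.8, 0.5, 6.5]
width: 0.286
gripper_force: 40.2
```

Pad B gave 5.2 N more over 2.3 mm, so it is firm. I move on to pad C.

>>> {"op": "move_arm", "data": {
  "plan": [
    [0, 0, -0.08, 0, 0, 0, 1],
    [0, 0, -0.156, 0, 0, 0, 1],
    [-0.02, -0.09, -0.156, 0, 0, 0, 1],
    [-0.04, -0.18, -0.156, 0, 0, 0, 1],
    [-0.06, -0.27, -0.156, 0, 0, 0, 1],
    [-0.0766, -0.3328, -0.13, 0, 0, 0, 1],
    [-0.0766, -0.3328, -0.09, 0, 0, 0, 1],
    [-0.0766, -0.3328, -0.04, 0, 0, 0, 1],
    [-0.0766, -0.3328, -0.03, 0, 0, 0, 1],
    [-0.0766, -0.3328, -0.03, 0, 0, 0, 1],
    [-0.0766, -0.3328, -0.03, 0, 0, 0, 1]
  ]
}}

```text
time: 6.1
eef_pos: [0.5289, 0.0256, 0.1256]
orientation: [1.0, 0.001, 0.001, -0.0]
wrist_force: [0.1, 0.5, -1.0]
width: 0.293
gripper_force: 40.0
```

Run:
```python
from h import *
from station import *
go([.5288,.0262,.1147],0)
ims=[]
for n in("side",):
    i=capture(n)["img"][:,:,::-1];u,v=w2p(n,[.5288,.026,.07]).astype(int);print(n,u,v)
    ims.append(cv2.resize(i[v-40:v+40,u-40:u+40],(400,400),interpolation=cv2.INTER_CUBIC))
cv2.imwrite("pics/p2.png",np.hstack(ims))
```

```text
t 6.1 pos [0.5289 0.0256 0.1256] heading 0.15 F [ 0.14  0.51 -1.  ] w 0.293 gf 40.0
shift [-0.0003 -0.0012  0.0218] turn [-0.     -0.0004  0.0008] rows>= 1.0 1.0
side 326 233
```

View pics/p2.png

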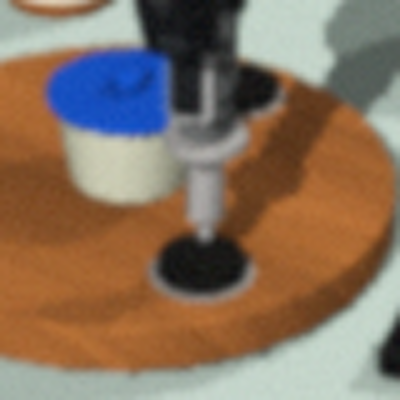

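The gauge is upright, with the tip at crop (205,235) above pad C's centre at (203,264).

>>> {"op": "move_arm", "data": {
  "plan": [
    [0, -0.001, 0.012, 0, 0, 0, 1],
    [0, -0.001, 0.02, 0, 0, 0, 1],
    [0, -0.001, 0.025, 0, 0, 0, 1],
    [0, -0.001, 0.028, 0, 0, 0, 1],
    [0, -0.001, 0.03, 0, 0, 0, 1],
    [0, -0.001, 0.03, 0, 0, 0, 1],
    [0, -0.001, 0.03, 0, 0, 0, 1],
    [0, -0.001, 0.03, 0, 0, 0, 1]
  ]
}}

```text
time: 6.95
eef_pos: [0.5283, 0.0263, 0.1099]
orientation: [1.0, 0.002, 0.0, 0.0]
wrist_force: [0.3, 0.0, 1.0]
width: 0.293
gripper_force: 40.0
```

That is only about 2 N at the depth where B gave 7 N, so pad C looks soft. I push deeper, gradually.

>>> {"op": "move_arm", "data": {
  "plan": [
    [0, 0, 0.003, 0, 0, 0, 1],
    [0, 0, 0.006, 0, 0, 0, 1],
    [0, 0, 0.009, 0, 0, 0, 1],
    [0, 0, 0.01, 0, 0, 0, 1],
    [0, 0, 0.01, 0, 0, 0, 1],
    [0, 0, 0.01, 0, 0, 0, 1]
  ]
}}

```text
time: 7.55
eef_pos: [0.5284, 0.0263, 0.1049]
orientation: [1.0, 0.002, 0.0, 0.0]
wrist_force: [0.2, -0.3, 5.5]
width: 0.287
gripper_force: 40.2
```

>>> {"op": "move_arm", "data": {
  "plan": [
    [0, 0, 0.0014, 0, 0, 0, 1],
    [0, 0, 0.0014, 0, 0, 0, 1],
    [0, 0, 0.0014, 0, 0, 0, 1],
    [0, 0, 0.0014, 0, 0, 0, 1],
    [0, 0, 0.0014, 0, 0, 0, 1],
    [0, 0, 0.0014, 0, 0, 0, 1],
    [0, 0, 0.0014, 0, 0, 0, 1],
    [0, 0, 0.0014, 0, 0, 0, 1],
    [0, 0, 0.0014, 0, 0, 0, 1]
  ]
}}

```text
time: 8.45
eef_pos: [0.5284, 0.0263, 0.1043]
orientation: [1.0, 0.002, 0.0, -0.0]
wrist_force: [-0.4, 0.0, 5.2]
width: 0.291
gripper_force: 40.2
```

Run:
```python
from h import *
go([.475,-.279,.15],0)
```

```text
t 8.45 pos [0.5284 0.0263 0.1043] heading 0.18 F [-0.41  0.04  5.24] w 0.291 gf 40.2
shift [-0.1087  0.6103 -0.0914] turn [-0.     -0.0002  0.001 ] rows>= 7.0 1.0
```

Pad C has sunk under about 6.5 to 7 N, held for more than 0.5 s, so it is the soft pad. I return the gauge to the stand.

>>> {"op": "move_arm", "data": {
  "plan": [
    [0, 0, -0.08, 0, 0, 0, 1],
    [0, 0, -0.16, 0, 0, 0, 1],
    [-0.017, 0.095, -0.17, 0, 0, 0.0005, 1],
    [-0.034, 0.19, -0.17, 0, 0, 0.0005, 1],
    [-0.05, 0.285, -0.17, 0, 0, 0.0005, 1],
    [-0.067, 0.38, -0.17, 0, 0, 0.0005, 1],
    [-0.083, 0.475, -0.15, 0, 0, 0.0005, 1],
    [-0.1, 0.57, -0.13, 0, 0, 0.0005, 1],
    [-0.1066, 0.6114, -0.12, 0, 0, 0.0005, 1],
    [-0.1066, 0.6114, -0.1, 0, 0, 0.0005, 1],
    [-0.1066, 0.6114, -0.1, 0, 0, 0.0005, 1],
    [-0.1066, 0.6114, -0.1, 0, 0, 0.0005, 1]
  ]
}}

```text
time: 9.65
eef_pos: [0.4759, -0.2776, 0.1535]
orientation: [1.0, 0.002, -0.001, -0.001]
wrist_force: [-0.1, -0.0, -1.0]
width: 0.293
gripper_force: 40.0
```

Run:
```python
from h import *
go([.475,-.2794,.0812],0)
```

```text
t 9.65 pos [ 0.4759 -0.2776  0.1535] heading 0.22 F [-0.09 -0.04 -1.02] w 0.293 gf 40.0
shift [-0.0017  0.0039  0.1447] turn [-0.0005  0.0003  0.0012] rows>= 2.0 1.0
```

>>> {"op": "move_arm", "data": {
  "plan": [
    [-0.0017, 0.003, 0.02, 0, 0, 0, 1],
    [-0.0017, 0.003, 0.05, 0, 0, 0, 1],
    [-0.0017, 0.003, 0.08, 0, 0, 0, 1],
    [-0.0017, 0.003, 0.11, 0, 0, 0, 1],
    [-0.0017, 0.003, 0.13, 0, 0, 0, 1],
    [-0.0017, 0.003, 0.14, 0, 0, 0, 1],
    [-0.0017, 0.003, 0.142, 0, 0, 0, 1],
    [-0.0017, 0.003, 0.142, 0, 0, 0, 1]
  ]
}}

```text
time: 10.45
eef_pos: [0.4752, -0.2811, 0.0834]
orientation: [1.0, 0.001, 0.0, 0.0]
wrist_force: [0.5, 0.2, -1.1]
width: 0.292
gripper_force: 40.0
```

>>> {"op": "move_arm", "data": {
  "plan": [
    [0, -0.003, 0.003, 0, 0, 0, 1],
    [0, -0.003, 0.005, 0, 0, 0, 1],
    [0, -0.003, 0.005, 0, 0, 0, 1],
    [0, -0.003, 0.005, 0, 0, 0, 1]
  ]
}}

```text
time: 10.85
eef_pos: [0.4751, -0.2796, 0.0808]
orientation: [1.0, 0.001, 0.0, 0.0]
wrist_force: [-0.3, 0.0, -1.2]
width: 0.294
gripper_force: 40.0
```

>>> {"op": "move_arm", "data": {
  "plan": [
    [0, 0, 0, 0, 0, 0, 0.2],
    [0, 0, 0, 0, 0, 0, -0.2],
    [0, 0, 0, 0, 0, 0, -0.4],
    [0, 0, 0, 0, 0, 0, -0.4],
    [0, 0, -0.06, 0, 0, 0, -0.4],
    [0, 0, -0.16, 0, 0, 0, -0.4],
    [0, 0, -0.26, 0, 0, 0, -0.4],
    [0, 0, -0.26, 0, 0, 0, -0.4]
  ]
}}

```text
time: 11.65
eef_pos: [0.4788, -0.2818, 0.2175]
orientation: [1.0, 0.001, 0.006, 0.003]
wrist_force: [1.3, -0.1, -0.6]
width: 0.703
gripper_force: 0.0
```

Run:
```python
from h import *
from station import *
i=capture("side")["img"][:,:,::-1];cv2.imwrite("pics/s2.png",i[60:420,150:630])
go([.490,.3163,.2],45);go([.490,.3163,.2],-45)
```

```text
t 11.7 pos [ 0.4771 -0.2808  0.2143] heading 0.08 F [-0.22  0.81 -0.83] w 0.702 gf 0.0
shift [ 0.0273 -1.1943  0.0246] turn [ 0.0019 -0.0016 -0.2495] rows>= 12.0 6.0
t 11.7 pos [ 0.4771 -0.2808  0.2143] heading 0.08 F [-0.22  0.81 -0.83] w 0.702 gf 0.0
shift [ 0.0273 -1.1943  0.0246] turn [ 2.000e-04 -2.400e-03  2.504e-01] rows>= 12.0 6.0
```

View pics/s2.png

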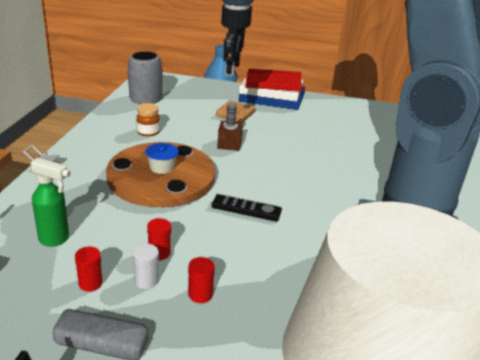

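The gauge is back in its stand at crop (231,128), upright, with everything else in place. Next I move to the silver tin at crop (146,266).

>>> {"op": "move_arm", "data": {
  "plan": [
    [0.025, -1, 0, 0, 0, 0.25, -0.7],
    [0.025, -1, 0, 0, 0, 0.25, -0.7],
    [0.025, -1, 0, 0, 0, 0.25, -0.7],
    [0.025, -1, 0, 0, 0, 0.25, -0.7],
    [0.025, -1, 0, 0, 0, 0.25, -0.7],
    [0.025, -1, 0, 0, 0, 0.25, -0.7],
    [0.025, -1, 0, 0, 0, 0.25, -0.7],
    [0.025, -1, 0, 0, 0, 0.25, -0.7],
    [0.025, -1, 0, 0, 0, 0.25, -0.7],
    [0.025, -1, 0, 0, 0, 0.25, -0.7],
    [0.025, -1, 0, 0, 0, 0.25, -0.7],
    [0.025, -1, 0, 0, 0, 0.25, -0.7]
  ]
}}

```text
time: 12.9
eef_pos: [0.4845, 0.2267, 0.2092]
orientation: [0.926, -0.378, -0.001, 0.0]
wrist_force: [0.6, 0.6, -1.3]
width: 0.849
gripper_force: 0.0
```

Run:
```python
from h import *
go([.490,.3163,.15],-45)
```

```text
t 12.9 pos [0.4845 0.2267 0.2092] heading -44.39 F [ 0.59  0.65 -1.25] w 0.849 gf 0.0
shift [-0.1174 -0.1359  0.1185] turn [0.0003 0.0004 0.0034] rows>= 3.0 1.0
```

>>> {"op": "move_arm", "data": {
  "plan": [
    [-0.055, -0.065, 0.04, 0, 0, 0.003, -0.7],
    [-0.117, -0.136, 0.08, 0, 0, 0.003, -0.7],
    [-0.117, -0.136, 0.118, 0, 0, 0.003, -0.7],
    [-0.117, -0.136, 0.118, 0, 0, 0.003, -0.7],
    [-0.117, -0.136, 0.118, 0, 0, 0.003, -0.7],
    [-0.117, -0.136, 0.118, 0, 0, 0.003, -0.7]
  ]
}}

```text
time: 13.5
eef_pos: [0.4942, 0.3082, 0.1524]
orientation: [0.922, -0.388, 0.0, -0.0]
wrist_force: [-0.1, -0.3, 0.1]
width: 0.848
gripper_force: 0.0
```

Run:
```python
from h import *
from station import *
go([.490,.3163,.0245],-45)
i=capture("side")["img"][:,:,::-1]
cv2.imwrite("pics/t1.png",cv2.resize(i[240:370,220:380],None,fx=4,fy=4,interpolation=cv2.INTER_CUBIC))
```

```text
t 13.5 pos [0.4942 0.3082 0.1524] heading -45.62 F [-0.15 -0.28  0.06] w 0.848 gf 0.0
shift [-0.0175 -0.0053  0.2558] turn [-0.0002 -0.0002 -0.0034] rows>= 3.0 1.0
```

View pics/t1.png

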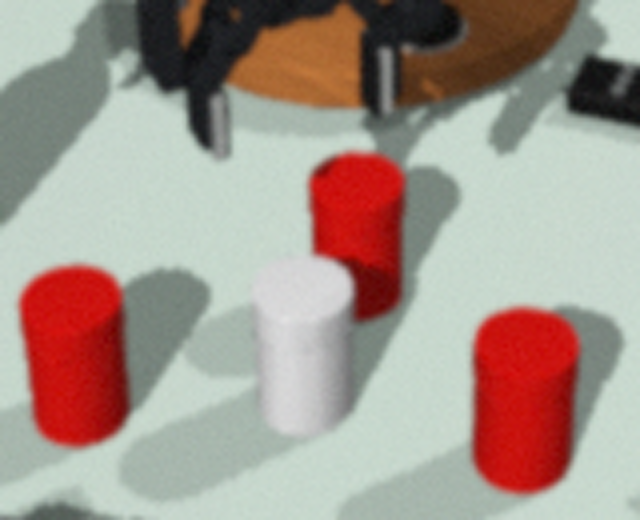

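The fingertips are at crop (218,155) and (383,112), and their midpoint at x≈300 straddles the tin at (303,290). I descend to just above the tin first.

>>> {"op": "move_arm", "data": {
  "plan": [
    [-0.0175, -0.005, 0.0, 0, 0, -0.003, -0.7],
    [-0.0175, -0.005, 0.05, 0, 0, -0.003, -0.7],
    [-0.0175, -0.005, 0.12, 0, 0, -0.003, -0.7],
    [-0.0175, -0.005, 0.12, 0, 0, -0.003, -0.7],
    [-0.0175, -0.005, 0.12, 0, 0, -0.003, -0.7]
  ]
}}

```text
time: 14.05
eef_pos: [0.4889, 0.3179, 0.0922]
orientation: [0.924, -0.382, -0.0, 0.0]
wrist_force: [0.5, -0.3, -0.9]
width: 0.845
gripper_force: 0.0
```

Run:
```python
from h import *
go([.490,.3163,.0245],-45)
```

```text
t 14.05 pos [0.4889 0.3179 0.0922] heading -44.92 F [ 0.52 -0.25 -0.91] w 0.845 gf 0.0
shift [0.0039 0.0006 0.1354] turn [0.0001 0.0001 0.0004] rows>= 2.0 1.0
```

>>> {"op": "move_arm", "data": {
  "plan": [
    [0.003, 0.0005, 0.05, 0, 0, 0, -0.7],
    [0.003, 0.0005, 0.1, 0, 0, 0, -0.7],
    [0.003, 0.0005, 0.13, 0, 0, 0, -0.7],
    [0.003, 0.0005, 0.134, 0, 0, 0, -0.7],
    [0.003, 0.0005, 0.134, 0, 0, 0, -0.7],
    [0.003, 0.0005, 0.134, 0, 0, 0, 0.3],
    [0.003, 0.0005, 0.134, 0, 0, 0, 0.3],
    [0.003, 0.0005, 0.134, 0, 0, 0, 0.3],
    [0.003, 0.0005, 0.134, 0, 0, 0, 0.3],
    [0.003, 0.0005, 0.134, 0, 0, 0, 0.3],
    [0.003, 0.0005, 0.134, 0, 0, 0, 0.3]
  ],
  "force": 40
}}

```text
time: 15.15
eef_pos: [0.4905, 0.3171, 0.0259]
orientation: [0.924, -0.382, 0.0, -0.001]
wrist_force: [-0.8, -0.5, 5.8]
width: 0.564
gripper_force: 40.4
```

Run:
```python
from h import *
go([.5288,.0262,.14],-45)
```

```text
t 15.15 pos [0.4905 0.3171 0.0259] heading -44.92 F [-0.85 -0.55  5.85] w 0.564 gf 40.4
shift [ 0.4651  0.3575 -0.2287] turn [-0.0006 -0.      0.0005] rows>= 7.0 1.0
```

>>> {"op": "move_arm", "data": {
  "plan": [
    [0, 0, -0.05, 0, 0, 0, 0.3],
    [0, 0, -0.13, 0, 0, 0, 0.3],
    [0, 0, -0.21, 0, 0, 0, 0.3],
    [0.02, 0.015, -0.24, 0, 0, 0, 0.3],
    [0.08, 0.0615, -0.24, 0, 0, 0, 0.3],
    [0.16, 0.123, -0.24, 0, 0, 0, 0.3],
    [0.24, 0.184, -0.24, 0, 0, 0, 0.3],
    [0.32, 0.246, -0.24, 0, 0, 0, 0.3],
    [0.4, 0.307, -0.24, 0, 0, 0, 0.3],
    [0.45, 0.346, -0.24, 0, 0, 0, 0.3],
    [0.465, 0.3575, -0.23, 0, 0, 0, 0.3],
    [0.465, 0.3575, -0.23, 0, 0, 0, 0.3]
  ]
}}

```text
time: 16.35
eef_pos: [0.527, 0.0233, 0.1386]
orientation: [0.923, -0.384, -0.001, 0.001]
wrist_force: [-0.4, 0.6, -4.9]
width: 0.564
gripper_force: 42.7
```

>>> {"op": "move_arm", "data": {
  "plan": [
    [0, 0, 0.03, 0, 0, 0, 0.3],
    [0, 0, 0.07, 0, 0, 0, 0.3],
    [0, 0, 0.1, 0, 0, 0, 0.3],
    [0, 0, 0.11, 0, 0, 0, 0.3],
    [0, 0, 0.11, 0, 0, 0, 0.3]
  ]
}}

```text
time: 16.85
eef_pos: [0.5275, 0.0266, 0.0838]
orientation: [0.924, -0.381, -0.001, 0.0]
wrist_force: [0.2, 0.4, -2.9]
width: 0.566
gripper_force: 42.7
```

Run:
```python
from h import *
from station import *
go([.5288,.0262,.0679],-45)
for n in("side",):
    i=capture(n)["img"][:,:,::-1];u,v=w2p(n,[.5288,.026,.07]).astype(int);print(n,u,v,w2p(n,[.5288,.0262,.042]),w2p(n,[.5288,.0262,.058]))
    cv2.imwrite("pics/t2.png",cv2.resize(i[v-45:v+45,u-45:u+45],(540,540),interpolation=cv2.INTER_CUBIC))
```

```text
t 16.85 pos [0.5275 0.0266 0.0838] heading -44.85 F [ 0.18  0.41 -2.91] w 0.566 gf 42.7
shift [ 0.0024 -0.0014  0.0318] turn [0.0005 0.0004 0.0008] rows>= 1.0 1.0
side 326 233 [326.13323899 243.91913162] [326.16875957 238.28650142]
```

View pics/t2.png

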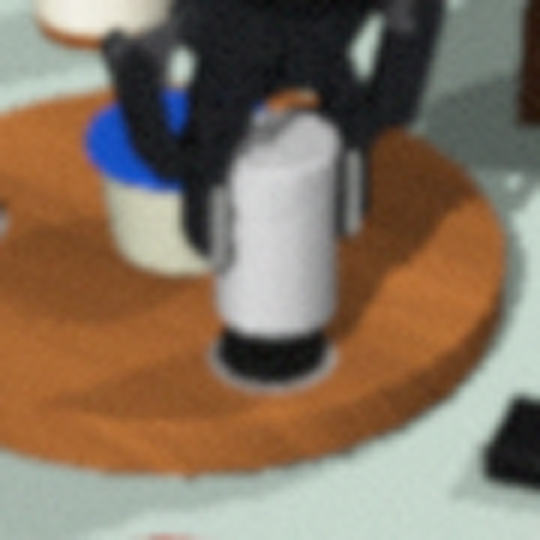

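The tin's bottom is centred at crop x=277 and the pad at x=273, so it is about 1.5 mm off, matching the computed shift. I lower gently with that correction.

>>> {"op": "move_arm", "data": {
  "plan": [
    [0.0024, -0.0014, 0.01, 0, 0, 0, 0.3],
    [0.0024, -0.0014, 0.02, 0, 0, 0, 0.3],
    [0.0024, -0.0014, 0.026, 0, 0, 0, 0.3],
    [0.0024, -0.0014, 0.03, 0, 0, 0, 0.3],
    [0.0024, -0.0014, 0.033, 0, 0, 0, 0.3],
    [0.0024, -0.0014, 0.036, 0, 0, 0, 0.3],
    [0.0024, -0.0014, 0.038, 0, 0, 0, 0.3],
    [0.0024, -0.0014, 0.038, 0, 0, 0, 0.3],
    [0.0024, -0.0014, 0.038, 0, 0, 0, 0.3],
    [0.0024, -0.0014, 0.038, 0, 0, 0, 0.3]
  ]
}}

```text
time: 17.9
eef_pos: [0.5296, 0.0255, 0.0657]
orientation: [0.924, -0.382, 0.0, 0.0]
wrist_force: [-0.5, -0.4, -1.1]
width: 0.563
gripper_force: 42.8
```

>>> {"op": "move_arm", "data": {
  "plan": [
    [-0.001, 0, 0.002, 0, 0, 0, 0.3],
    [-0.001, 0, 0.003, 0, 0, 0, 0.3],
    [-0.001, 0, 0.003, 0, 0, 0, 0.3],
    [-0.001, 0, 0.003, 0, 0, 0, -0.1],
    [-0.001, 0, 0.003, 0, 0, 0, -0.14],
    [-0.001, 0, 0.003, 0, 0, 0, -0.2],
    [-0.001, 0, 0.003, 0, 0, 0, -0.3],
    [-0.001, 0, 0.003, 0, 0, 0, -0.4],
    [-0.001, 0, 0.003, 0, 0, 0, -0.5],
    [-0.001, 0, 0.003, 0, 0, 0, -0.5],
    [-0.001, 0, 0.003, 0, 0, 0, -0.5]
  ],
  "force": 20
}}

```text
time: 19.0
eef_pos: [0.5292, 0.026, 0.0641]
orientation: [0.924, -0.382, 0.0, -0.0]
wrist_force: [0.0, -0.3, -0.3]
width: 0.749
gripper_force: 0.0
```

>>> {"op": "move_arm", "data": {
  "plan": [
    [0, 0, -0.03, 0, 0, 0, -0.5],
    [0, 0, -0.08, 0, 0, 0, -0.5],
    [0, 0, -0.15, 0, 0, 0, -0.5],
    [0, 0, -0.23, 0, 0, 0, -0.5],
    [0, 0, -0.32, 0, 0, 0, -0.5],
    [-0.1, -0.1, -0.36, 0, 0, 0, -0.5],
    [-0.2, -0.2, -0.36, 0, 0, 0, -0.5],
    [-0.25, -0.25, -0.36, 0, 0, 0, -0.5],
    [-0.25, -0.25, -0.36, 0, 0, 0, -0.5],
    [-0.25, -0.25, -0.36, 0, 0, 0, -0.5]
  ]
}}

```text
time: 20.0
eef_pos: [0.528, 0.2086, 0.2449]
orientation: [0.926, -0.378, -0.0, -0.001]
wrist_force: [1.0, 0.1, -0.5]
width: 0.746
gripper_force: 0.0
```

Run:
```python
from h import *
from station import *
a=[]
for n in("top","side"):
    i=capture(n)["img"][:,:,::-1];u,v=w2p(n,[.56,-.02,.07]).astype(int);print(n,u-50,v-50,w2p(n,[.5288,.0262,.042]),w2p(n,[.5288,.0262,.113]))
    a.append(cv2.resize(i[v-50:v+50,u-50:u+50],(400,400),interpolation=cv2.INTER_CUBIC))
cv2.imwrite("pics/f.png",np.hstack(a))
go([.5,0,.2])
```

```text
top 271 184 [303.61054383 247.06130528] [303.21376187 244.35311415]
side 270 172 [326.13323899 243.91913162] [326.29452196 218.34389325]
t 20.1 pos [0.5288 0.2027 0.2448] heading -44.85 F [-0.88 -0.07  0.01] w 0.752 gf 0.0
shift [0.2451 0.3281 0.0897] turn [0. 0. 0.] rows>= 5.0 0.0
```

View pics/f.png

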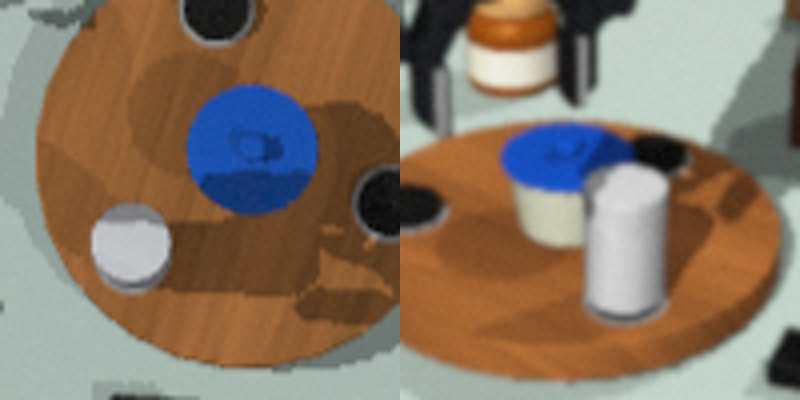

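The tin stands upright on pad C. Its top is at top-view pixel (303.7,245) against a predicted (303.2,244.4), so it is within about 2 mm of centre. The gripper is clear.

```bash
python3 -c "
from station import *
print(finish_job())"
```

```text
the job is handed in; nothing more can be done
None
```

The job is handed in: I found the soft pad (C, at about x 0.529, y 0.026 m) with a press of about 6.5–7 N held over half a second, returned the gauge to its stand, and stood the aluminium tin within about 2 mm of that pad's centre; pad B was firm and pad A was not pressed.

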